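# Set the metering valve and tighten its lock ring

### The arm

A 6-joint arm with a two-finger parallel gripper is mounted at the origin on a cart in front of the work surface, level with it; the furniture and walls round the work are solid. World frame = base frame: x ahead of the robot, y to its left, z up, the work surface at z = 0. Lengths are in mm, angles in rad, forces in N, time in s.
With the tool pointing down it reaches from about 325 to 1000 mm from the base axis. Payload 5.1 kg.
Tool frame: the origin (TCP) lies midway between the tips of the shut fingers; the grasp point (between the pads) lies 19 mm behind it (arm.hold_point_z is the distance from the TCP to the grasp point, in mm); z points along the fingers, y is the line along which they close (so a half turn about z gives the same grasp; the last joint's range is limited). The gripper opens to 85 mm and grips with 20 to 120 N. Pads are 22 mm wide; open, the fingers measure 114 mm over their backs; the gripper's body (76 mm by 85 mm) begins 54 mm behind the grasp point. The pads swing forward as they close: fully open they stand 13 mm farther back than shut.
Start: joints at [1.132, 0.124, 1.65, -0, 1.367, -0.083], TCP at [226.441, 609.269, 231.322] pointing down, gripper open.
Joint ranges: [-2.61, 2.61], [-1.02, 2.33], [0.03, 2.71], [-1.35, 4.49], [0.32, 2.68], [-2.91, 2.91]. Speed limits (rad/s): [2.57, 2.57, 3.14, 3.14, 3.14, 3.14].

### API

Orientations are given as a rotation vector (axis times angle).
In Python, from cell import arm gives the robot as it stands. The module is installed in compiled form; this text tells all that it offers.
- The arm moves only by the shell command python3 -m jog 'ROWS' [OPENING]. ROWS is a JSON object of lists of equal length, an entry for each row: "offset": the shift along the tool's x, y, z in cm, a list of three; "rot": the turn, a rotation vector about the tool's x, y, z in rad, a list of three. A call has 1 to 5 rows; each row is the pose to reach, as a shift and turn from the pose commanded when the call began, along the tool's axes at that moment; what a row does not reach only later rows make up. A row lasts 1/10 s, in which the tool goes at most 50 mm and 8.59 degrees, less where a joint would pass 70% of its speed; a pose out of reach is approached as far as the arm can. A call with a gripper value outside its range is refused whole. OPENING is the opening in per cent of the stroke, from 0 (shut) to 100 (fully open), set as the call begins (- or left out, the last holds). The fingers move at their own pace and stop on an object; the grip force is fixed at half the most. Time passes only in rows, so rows that repeat a pose let the fingers close. It gives the time, the measured TCP pose, the force, the opening and the grip force at its end, in the units of the state.
- arm.get_obs(): the state, without advancing time (a new reading comes with each control period).
- arm.snapshot(name): name is "scene" or "top"; returns the picture (384x512x3 uint8, red, green, blue); there is no depth.
- arm.camera_info(name): a dict with "vertical_fov" (degrees; the focal length in pixels is half the picture's height over the tangent of half this angle, whatever the lens; pixels are square), "cx", "cy" (the principal point, pixels), "xyz" and "attitude" of the camera in the world. Camera axes: x right, y down, z forward; pixel columns grow to the right and rows downward; lengths in mm; the calibration is good to about 2 mm. A picture is of the moment at which its call begins. camera_info takes no time and is no camera call.
- arm.finish_job(): hands the job in; it is judged then, once.
The state is a dict: "t": time; "qpos": joint angles; "joint_vel": joint speeds; "effort": joint torques, N m; "eef_pos": TCP position; "tcp_rot": TCP orientation; "wrist_force": force on the tool from outside, world axes, zero at the start; "ft_torque": the same for the moment, N m; "gripper_width": finger opening in mm; "gripper_force": force on a finger pad.
Only numpy, scipy, OpenCV 4.12 (cv2) and the standard library are available. Lean on these libraries where they do the work, as an engineer would, in place of code of your own. Each camera call takes 0.05 s, during which the arm holds its last target. There are 200 camera calls.

### The job

Turn the black knob of the metering valve clockwise until its white pointer meets the red mark on the scale. Then turn the lock ring below the knob clockwise by its blue ear until it bites, and on until it is firmly tight (about 1.1 N m, which is 16 N pushed at the middle of the ear), but do not overtighten it. Leave the pointer on the red mark, and do not knock the vial, the dropper bottle or the flow meter beside the valve.

Things in the scene. Friction and masses are not known exactly. Their poses are not given: they have to be found in the camera images.
- valve_stand: Fixed valve: aluminium foot plate 150 (x) x 110 x 12 mm with an upright brass valve body, 60 mm across; ports along +y and -y reach 60 mm out, 47 mm high. Origin: centre of the plate's underside, on the upright turning axis of knob and lock ring. On its +x side a white scale sector (radius 42 to 64 mm, 0.95 rad either side of +x, top 81 mm high) stands on a post.
- knob_grip (a point): On the turning axis, 106 mm above the worktop: grasp of the black knob's upright bar, 42 mm long, 14 mm thick, 84 to 116 mm high, on a round skirt of radius 26 mm (top at 84 mm). The bar lies along the line from the axis to the pointer tip. The knob turns stiffly (0.06 N m) and stays where it is left; 0.5 to 1.5 rad clockwise seen from above brings it to the mark.
- pointer_tip (a point): Tip of the knob's white pointer, 40 mm from the axis, 83 mm above the worktop; it turns with the knob.
- mark_tip (a point): Inner end of the red setting mark clipped firmly to the white scale: the place, 40 mm from the axis and 83 mm high, where the pointer tip must come. The mark stands 3 mm proud of the scale and does not move.
- ear_grip (a point): Centre of the lock ring's upright blue ear, 68 mm from the axis, 83 mm above the worktop. The ear is a blade 36 mm long (50 to 86 mm from the axis), 10 mm thick, 56 to 98 mm high, set radially. Tightens clockwise seen from above: runs almost freely (0.05 N m) for 0.3 to 1.15 rad, different every time and not visible, then bites on the washer.
- washer_tab (a point): Tab on the copper washer under the lock ring, 30 mm from the axis, 52 mm high. Still until the bite; then turns with the ring, which now needs 0.6 N m about the axis (9 N at mid-ear; if the ear is pinched, part of it acts as twist on the hand) plus 3.5 N m per rad. Tight from 0.07 rad past the bite (0.85 N m), best at 0.15 (1.1 N m), crushed at 0.27 (1.5 N m, 8 mm at the tab). Hardly springs back.
- vial_mid (a point): Bystander: a small white sample vial with a red cap, 23 mm across, 52 mm high, standing left of the valve; point half-way up.
- dropper_mid (a point): Bystander: a brown glass dropper bottle, 33 mm across, 102 mm high, standing right of the valve; point half-way up.
- meter_mid (a point): Bystander: a grey hand-held flow meter lying behind the valve, 121 x 67 x 30 mm; point half-way up.
Things that resemble listed ones, but are neither listed nor needed, are in the scene too. Of the things that look like the valve_stand, the larger one is meant.

How it is judged (in metres and radians):
On the way, in this order (a step that is already met when the one before it is completed fails the run):
1. the pointer stands on the red mark while the lock ring is still loose (distance between pointer_tip and mark_tip below 0.005 m and distance of washer_tab from where it was at the start of the episode below 0.0008 m), for 0.3 s.
2. the lock ring is tight and the pointer is still on the mark (distance between pointer_tip and mark_tip below 0.005 m and distance of washer_tab from where it was at the start of the episode above 0.0018 m), for 0.2 s.
At the end, for the whole second after the job is handed in: The pointer tip is within 5 mm of the red mark's inner end, and the lock ring is tight: it has turned the washer tab on by 1.8 to 8.1 mm (0.06 to 0.27 rad past the bite) (all of step 2 and distance of washer_tab from where it was at the start of the episode below 0.0081 m); the robot touches nothing.
It fails at once if the lock ring is overtightened: the washer tab has turned by more than 8.1 mm (0.27 rad past the bite) (distance of washer_tab from where it was at the start of the episode above 0.0081 m).
It fails at once if the vial is shifted by more than 20 mm or knocked over (distance of vial_mid from where it was at the start of the episode above 0.02 m).
It fails at once if the dropper bottle is shifted by more than 20 mm or knocked over (distance of dropper_mid from where it was at the start of the episode above 0.02 m).
It fails at once if the flow meter is shifted by more than 20 mm (distance of meter_mid from where it was at the start of the episode above 0.02 m).
It also fails if it takes over 58 s, if anything falls off the work surface, if the arm or the gripper's body presses on something with over 40 N, if the wrist force passes 120 N, or if a joint passes its speed limit or range.

## Working session

There is one attempt and no reset: what is moved stays moved. The work goes in short steps, Python scripts to look and compute and a shell command to move; the robot and the scene stay as the last step left them, time stands still between calls to the robot, and variables do not carry over. Pictures are saved under pics/ and viewed, at most 10 in all, crops included, and the job is handed in when it is done.

```bash
mkdir -p pics; cat > h.py <<'E'
import numpy as np,cv2
from cell import arm
from scipy.spatial.transform import Rotation as R
def cam(n):
    c=arm.camera_info(n); f=192/np.tan(np.radians(c['vertical_fov']/2)); return c,f
def att(c):
    a=np.array(c['attitude'],float)
    return a if a.shape==(3,3) else (R.from_rotvec(a).as_matrix())
def pix2z(n,u,v,z):
    c,f=cam(n); d=att(c)@np.array([(u-c['cx'])/f,(v-c['cy'])/f,1]); o=np.array(c['xyz'])
    return o+d*(z-o[2])/d[2]
def proj(n,p):
    c,f=cam(n); q=att(c).T@(np.array(p)-np.array(c['xyz'])); return q[:2]/q[2]*f+[c['cx'],c['cy']]
def snap(n,name,crop=None,k=1):
    im=arm.snapshot(n)[:,:,::-1]
    if crop: x0,y0,x1,y1=crop; im=im[y0:y1,x0:x1]
    cv2.imwrite(f'pics/{name}.png',cv2.resize(im,None,fx=k,fy=k,interpolation=cv2.INTER_CUBIC))
E
python3 - <<'E'
from h import *
for n in('scene','top'): print(arm.camera_info(n)); 
a=arm.snapshot('scene');b=arm.snapshot('top')
cv2.imwrite('pics/raw_scene.png',a[:,:,::-1]);cv2.imwrite('pics/raw_top.png',b[:,:,::-1])
print(arm.get_obs())
E
```

```text
{'vertical_fov': 50.43804368837556, 'cx': 250.78503140696367, 'cy': 186.351068900777, 'xyz': array([-48.54046859, 467.51607486, 465.21650523]), 'attitude': array([-1.14319807,  2.00109347, -1.2754332 ])}
{'vertical_fov': 46.4027565686291, 'cx': 253.71463253730985, 'cy': 189.8084463555903, 'xyz': array([ 437.23720545,   40.4988897 , 1065.1034296 ]), 'attitude': array([-2.1299517 ,  2.12743804, -0.18425637])}
{'t': 0.1, 'qpos': array([ 1.13245224e+00,  1.24461407e-01,  1.65154916e+00, -1.40202152e-06,
        1.36749774e+00, -8.26295930e-02]), 'joint_vel': array([-0.00017319, -0.00121895, -0.00339917, -0.00035292, -0.00500897,
        0.00031617]), 'effort': array([ 3.23634538e-05, -4.24928570e+01, -3.66655111e+01, -8.89723265e-05,
        3.89433961e-03, -1.08907639e-05]), 'eef_pos': array([226.17811653, 608.78681871, 230.15508517]), 'tcp_rot': array([-5.55726070e-01, -3.09154865e+00,  2.90769037e-03]), 'wrist_force': array([ 0.1917892 ,  0.18285574, -0.12933961]), 'ft_torque': array([ 0.00832623, -0.05386111,  0.0275386 ]), 'gripper_force': 0.0, 'gripper_width': 85.45278889954177}
```

View pics/raw_top.png

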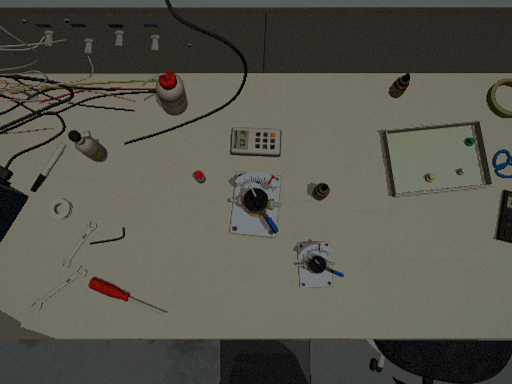

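View pics/raw_scene.png

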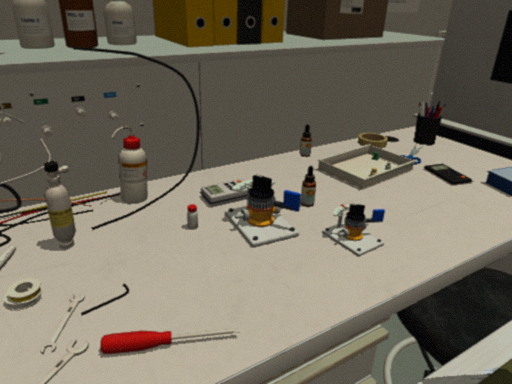

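The top view shows two valves: the larger at (256,203) and a smaller one at (317,264). The larger has its vial at (199,176), dropper bottle at (321,190) and meter at (256,140), so it is the one meant. I'll confirm that in a crop.

```bash
python3 - <<'E'
from h import *
im=cv2.imread('pics/raw_top.png')[160:250,185:335]
cv2.imwrite('pics/c1.png',cv2.resize(im,None,fx=5.3,fy=5.3,interpolation=cv2.INTER_CUBIC))
E
```

```text
(no output)
```

View pics/c1.png

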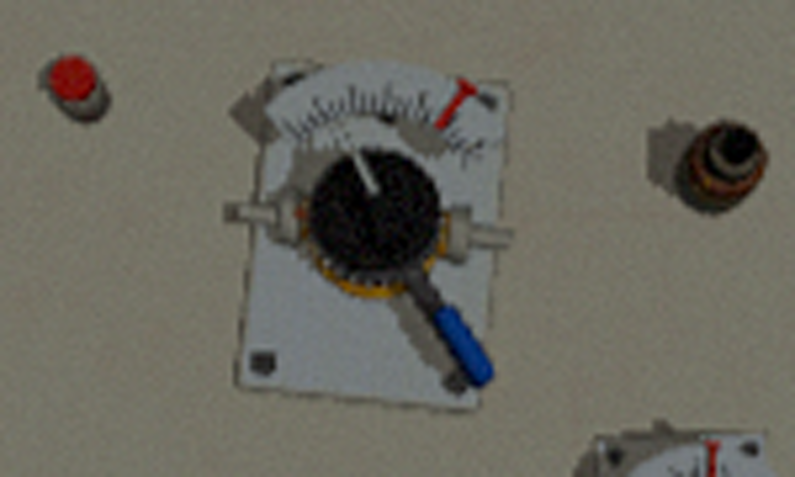

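```bash
cat > m.py <<'E'
from h import *
def P(u,v,z): return pix2z('top',185+(u+.5)/5.3-.5,160+(v+.5)/5.3-.5,z)
if __name__=='__main__':
    cs=[P(*c,12) for c in((275,62),(508,82),(478,408),(237,388))]
    c=np.mean(cs,0); print('plate',np.round(cs,1).tolist(),c, [np.linalg.norm(cs[i]-cs[i-1]) for i in range(4)])
    print('knob top centre',P(377,195,116))
    for n,u,v,z in(('mark in',440,127,83),('mark out',468,85,83),('ptr1',378,192,116),('ptr2',357,152,116),('ptr tip?',340,130,83),('ear in',440,310,98),('ear out',487,380,98),('ear mid',463,345,98),('vial',73,76,52),('dropper',738,140,102)):
        p=P(u,v,z);d=p-c; print(n,p.round(1),'r',np.hypot(*d[:2]).round(1),'ang',np.arctan2(d[1],d[0]).round(3))
    # overlay
E
python3 m.py
```

```text
plate [[668.8, 84.8, 12.0], [659.6, -20.9, 12.0], [512.3, -6.3, 12.0], [521.0, 100.4, 12.0]] [590.44060268  39.4994181   12.        ] [np.float64(148.58542301934608), np.float64(106.04398678331297), np.float64(148.00768976278624), np.float64(107.0482930752749)]
knob top centre [590.86410977  38.63972614 116.        ]
mark in [625.2  12.1  83. ] r 44.3 ang -0.668
mark out [6.433e+02 2.000e-01 8.300e+01] r 65.9 ang -0.64
ptr1 [592.1  38.2 116. ] r 2.1 ang -0.652
ptr2 [608.5  46.8 116. ] r 19.5 ang 0.382
ptr tip? [623.9  54.2  83. ] r 36.5 ang 0.413
ear in [546.2  12.8  98. ] r 51.7 ang -2.599
ear out [517.6  -6.2  98. ] r 86.0 ang -2.581
ear mid [531.8   3.5  98. ] r 68.8 ang -2.591
vial [653.7 171.2  52. ] r 146.1 ang 1.123
dropper [ 616.3 -110.3  102. ] r 152.0 ang -1.4
```

```bash
cat >> h.py <<'E'
AX=np.array([590.6,39.0])
def go(x,y,z,yang):
    """offset/rot in tool frame to TCP x,y,z pointing down with tool y at world angle yang"""
    o=arm.get_obs(); T=R.from_rotvec(o['tcp_rot']); p=np.array(o['eef_pos'])
    Y=np.array([np.cos(yang),np.sin(yang),0]); Z=np.array([0,0,-1.]); M=R.from_matrix(np.column_stack([np.cross(Y,Z),Y,Z]))
    yc=T.as_matrix()[:,1]
    print('t',round(o['t'],2),'p',p.round(1),'yang',np.arctan2(yc[1],yc[0]).round(3),'off cm',(T.inv().apply(np.array([x,y,z])-p)/10).round(2),'rot',(T.inv()*M).as_rotvec().round(3),'F',o['wrist_force'].round(1),'w',o['gripper_width'].round(1))
E
python3 -c "
from h import *
go(590.6,39,231,1.97)"
```

```text
Traceback (most recent call last):
  File "h.py", line 24, in go
    print('t',round(o['t'],2),'p',p.round(1),'yang',np.arctan2(yc[1],yc[0]).round(3),'off cm',(T.inv().apply(np.array([x,y,z])-p)/10).round(2),'rot',(T.inv()*M).as_rotvec().round(3),'F',o['wrist_force'].round(1),'w',o['gripper_width'].round(1))
                                                                                                                                                                                                                        ^^^^^^^^^^^^^^^^^^^^^^^^
AttributeError: 'float' object has no attribute 'round'
```

```bash
sed -i "s/o\['gripper_width'\].round(1))/round(o['gripper_width'],1),'q6',o['qpos'][5].round(2),'M',o['ft_torque'].round(2))/" h.py
python3 -c "
from h import *
go(590.6,39,231,1.97)"
```

```text
t 0.1 p [226.2 608.8 230.2] yang 1.215 off cm [-5.400e+01 -4.072e+01 -2.000e-02] rot [-0.002 -0.001 -0.755] F [ 0.2  0.2 -0.1] w 85.5 q6 -0.08 M [ 0.01 -0.05  0.03]
```

```bash
python3 -m jog '{"offset":[[-4,-3,0],[-8,-6,0],[-12,-9,0],[-16,-12,0],[-20,-15,0]],"rot":[[0,0,-0.1],[0,0,-0.2],[0,0,-0.3],[0,0,-0.4],[0,0,-0.5]]}' 50
python3 -c "
from h import *
go(590.6,39,231,1.97)"
```

```text
t: 0.6
eef_pos: [362.1, 397.1, 230.8]
tcp_rot: [0.234, -3.133, 0.001]
wrist_force: [1.3, 0.4, 0.6]
gripper_width: 42.8
gripper_force: 0.0
t 0.6 p [362.1 397.1 230.8] yang 1.72 off cm [-1.729e+01 -3.880e+01 -1.000e-02] rot [-0.   -0.   -0.25] F [1.3 0.4 0.6] w 42.8 q6 -0.99 M [-0.02 -0.07 -0.01]
```

```bash
python3 -m jog '{"offset":[[-1.9,-4.3,0],[-3.8,-8.6,0],[-5.7,-12.9,0],[-7.6,-17.2,0],[-9.5,-21.5,0]],"rot":[[0,0,-0.05],[0,0,-0.1],[0,0,-0.15],[0,0,-0.2],[0,0,-0.25]]}' >/dev/null
python3 -c "
from h import *
go(590.6,39,140,1.97)"
```

```text
t 1.1 p [487. 198. 231.] yang 1.967 off cm [ -3.42 -18.67   9.1 ] rot [ 0.    -0.    -0.003] F [ 0.3  1.  -0.6] w 42.8 q6 -1.68 M [-0.02 -0.03 -0.  ]
```

```bash
python3 -m jog '{"offset":[[-0.8,-4.5,0],[-1.6,-9,1],[-2.5,-13.5,3],[-3.4,-17.5,5],[-3.4,-18.7,7]],"rot":[[0,0,0],[0,0,0],[0,0,0],[0,0,0],[0,0,0]]}' >/dev/null
python3 -m jog '{"offset":[[0,0,0]],"rot":[[0,0,0]]}' >/dev/null
python3 -c "
from h import *
go(590.6,39,88,1.97)
snap('scene','s2',(200,150,340,255),5.5)"
```

```text
t 1.7 p [587.9  38.5 157. ] yang 1.962 off cm [-0.32 -0.08  6.89] rot [ 0.003 -0.007 -0.008] F [-0.4  0.5 -0.7] w 42.8 q6 -1.99 M [0.   0.02 0.05]
```

View pics/s2.png

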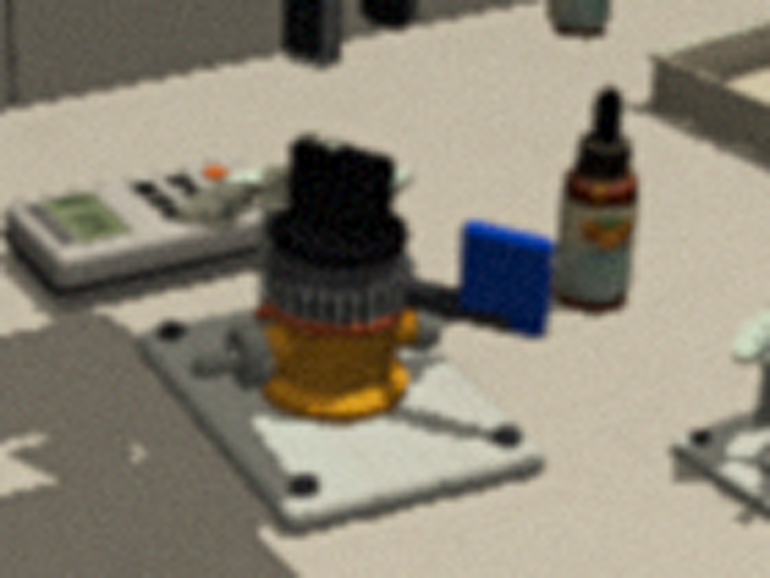

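The bar, scale and ear are clear: the bar top is at about (342,145) and the ear at about (505,275) in the crop. The fingers are above. Descending.

```bash
python3 -m jog '{"offset":[[-0.2,0,2],[-0.2,0,4],[-0.2,0,5.5],[-0.2,0,6.7],[-0.2,0,6.7]],"rot":[[0,0,0],[0,0,0],[0,0,0],[0,0,0],[0,0,0]]}' >/dev/null
python3 -m jog '{"offset":[[0,0,0],[0,0,0]],"rot":[[0,0,0],[0,0,0]]}' 
python3 -c "
from h import *
print(proj('scene',(*AX,116)))
go(590.6,39,88,1.97)"
```

```text
t: 2.45
eef_pos: [592.5, 41.2, 95.6]
tcp_rot: [-0.615, 3.079, -0.001]
wrist_force: [0.2, -0.9, 0.2]
gripper_width: 42.5
gripper_force: 0.0
[262.42243806 177.15118218]
t 2.45 p [592.5  41.2  95.6] yang 1.965 off cm [ 0.26 -0.13  0.76] rot [-0.001  0.002 -0.005] F [ 0.2 -0.9  0.2] w 42.5 q6 -1.99 M [ 0.03  0.04 -0.04]
```

```bash
python3 -m jog '{"offset":[[0.25,-0.15,0.6],[0.25,-0.15,0.6],[0.25,-0.15,0.6]],"rot":[[0,0,0],[0,0,0],[0,0,0]]}' >/dev/null
python3 -c "
from h import *
go(590.6,39,88,1.97)"
python3 -m jog '{"offset":[[0,0,0],[0,0,0],[0,0,0],[0,0,0],[0,0,0]],"rot":[[0,0,0],[0,0,0],[0,0,0],[0,0,0],[0,0,0]]}' 15
python3 -c "
from h import *
go(590.6,39,88,1.97)"
```

```text
t 2.75 p [589.8  38.5  88.2] yang 1.965 off cm [-0.09  0.01  0.02] rot [ 0.    -0.    -0.005] F [-0.3 -0.   0.7] w 42.6 q6 -1.99 M [ 0.01  0.04 -0.01]
t: 3.25
eef_pos: [590.1, 38.6, 88.6]
tcp_rot: [-0.615, 3.08, -0.001]
wrist_force: [-0.1, -1.0, 2.7]
gripper_width: 13.6
gripper_force: 31.4
t 3.25 p [590.1  38.6  88.6] yang 1.965 off cm [-0.06  0.02  0.06] rot [-0.     0.    -0.005] F [-0.1 -1.   2.7] w 13.6 q6 -1.99 M [-0.22  0.05  0.03]
```

```bash
python3 -m jog '{"offset":[[0,0,0],[0,0,0],[0,0,0],[0,0,0]],"rot":[[0,0,0],[0,0,0],[0,0,0.05],[0,0,0.1]]}' 0
python3 -m jog '{"offset":[[0,0,0],[0,0,0],[0,0,0],[0,0,0],[0,0,0]],"rot":[[0,0,0.08],[0,0,0.16],[0,0,0.24],[0,0,0.32],[0,0,0.4]]}' >/dev/null
python3 -m jog '{"offset":[[0,0,0],[0,0,0],[0,0,0],[0,0,0],[0,0,0]],"rot":[[0,0,0.08],[0,0,0.16],[0,0,0.24],[0,0,0.32],[0,0,0.4]]}' 
python3 -m jog '{"offset":[[0,0,0],[0,0,0],[0,0,0],[0,0,0]],"rot":[[0,0,0.08],[0,0,0.15],[0,0,0.15],[0,0,0.15]]}' 
python3 -c "
from h import *
go(590.6,39,88,0.916)
snap('top','t2',(185,160,335,250),5.3)"
```

```text
t: 3.65
eef_pos: [590.1, 38.6, 88.6]
tcp_rot: [-0.457, 3.108, -0.0]
wrist_force: [0.2, -1.4, 0.5]
gripper_width: 13.0
gripper_force: 58.7
t: 4.65
eef_pos: [590.2, 38.7, 88.7]
tcp_rot: [0.791, 3.04, 0.0]
wrist_force: [-0.4, -1.0, 0.8]
gripper_width: 13.1
gripper_force: 58.8
t: 5.05
eef_pos: [590.1, 38.7, 88.7]
tcp_rot: [1.01, 2.974, 0.0]
wrist_force: [-0.1, -1.6, 3.1]
gripper_width: 13.2
gripper_force: 58.8
t 5.05 p [590.1  38.7  88.7] yang 0.916 off cm [-0.02  0.05  0.07] rot [0. 0. 0.] F [-0.1 -1.6  3.1] w 13.2 q6 -0.94 M [-0.14  0.03 -0.02]
```

View pics/t2.png

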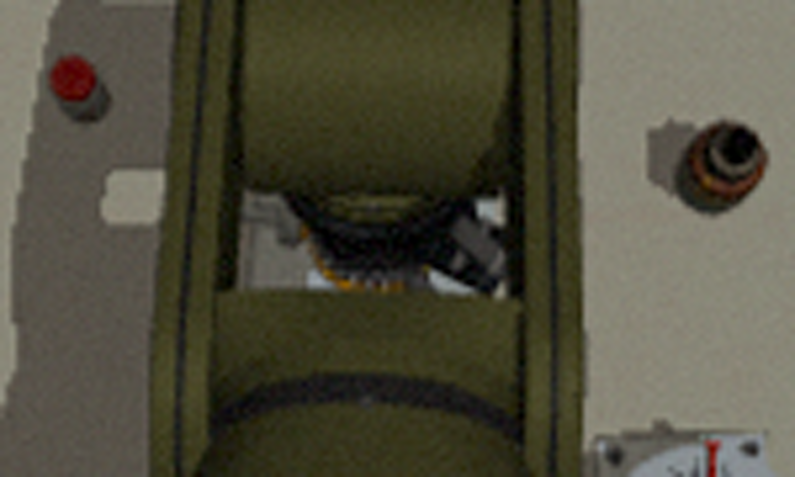

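The arm hides the pointer, so I'll release, rise and move aside to look.

```bash
python3 -m jog '{"offset":[[0,0,0],[0,0,0],[0,0,0],[0,0,-1],[0,0,-3]],"rot":[[0,0,0],[0,0,0],[0,0,0],[0,0,0],[0,0,0]]}' 38
python3 -m jog '{"offset":[[0,0,-4],[0,0,-8],[0,0,-8]],"rot":[[0,0,0],[0,0,0],[0,0,0]]}' 0
python3 -c "
from h import *
print(pix2z('top',317,264,80))
go(500,-100,200,0.55)"
```

```text
t: 5.6
eef_pos: [588.4, 38.8, 117.0]
tcp_rot: [-1.01, -2.97, 0.002]
wrist_force: [-0.2, 0.0, 0.3]
gripper_width: 32.4
gripper_force: 0.0
t: 5.9
eef_pos: [593.9, 38.7, 207.1]
tcp_rot: [1.007, 2.962, 0.007]
wrist_force: [0.3, 1.0, 1.2]
gripper_width: 0.0
gripper_force: 0.0
[448.27566019 -94.42524766  80.        ]
t 5.9 p [593.9  38.7 207.1] yang 0.915 off cm [ -1.   -16.72   0.58] rot [0.01  0.009 0.365] F [0.3 1.  1.2] w 0.0 q6 -0.94 M [ 0.02 -0.07  0.03]
```

```bash
python3 -m jog '{"offset":[[-0.2,-4,0],[-0.5,-8,0],[-0.8,-12,0],[-1,-16,0],[-1,-17,0]],"rot":[[0,0,0.07],[0,0,0.14],[0,0,0.21],[0,0,0.28],[0,0,0.35]]}' >/dev/null
python3 -m jog '{"offset":[[0,0,0],[0,0,0]],"rot":[[0,0,0],[0,0,0]]}' >/dev/null
python3 -c "
from h import *
go(548.9,-23,110,0.55)
snap('top','t3',(185,160,335,250),5.3)"
```

```text
t 6.6 p [ 494.3 -102.   198.5] yang 0.566 off cm [3.74 8.84 8.86] rot [0.001 0.    0.016] F [-0.1 -0.7 -0.1] w -0.0 q6 -0.88 M [-0.01  0.06 -0.04]
```

View pics/t3.png

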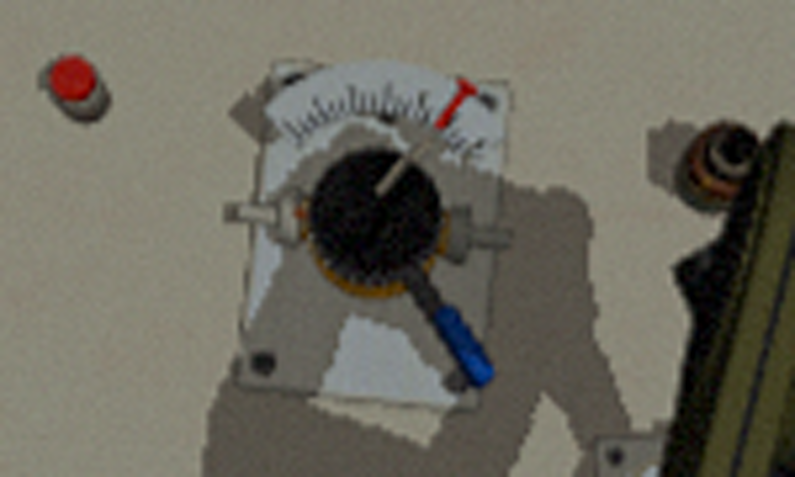

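The pointer now runs from (378,190) to about (435,132), and meets the inner end of the red mark at about (440,126). I'll check the angle numerically.

```bash
python3 - <<'E'
from m import *
a=P(378,191,116);b=P(416,151,116);d=b-a;print('bar stripe',np.arctan2(d[1],d[0]))
for n,u,v in(('tip',434,133),('markin',440,126),('markin2',438,129),('markmid',455,103)):
    d=P(u,v,83)[:2]-AX;print(n,np.hypot(*d),np.arctan2(d[1],d[0]))
for n in('raw_top',): pass
im=arm.snapshot('top'); hsv=cv2.cvtColor(im,cv2.COLOR_RGB2HSV)
m=((hsv[...,0]<8)|(hsv[...,0]>172))&(hsv[...,1]>150)&(hsv[...,2]>70); ys,xs=np.nonzero(m[165:190,260:285])
pts=np.array([pix2z('top',x+260,y+165,83)[:2]-AX for x,y in zip(xs,ys)]);r=np.hypot(*pts.T)
for p,rr in sorted(zip(pts.tolist(),r),key=lambda t:t[1])[::3]: print(round(rr,1),round(np.arctan2(p[1],p[0]),3))
E
```

```text
bar stripe -0.7524569168585076
tip 40.29334502664945 -0.6505196878650349
markin 44.21961156692883 -0.6550659166458684
markin2 42.68314373421823 -0.6576926827621751
markmid 55.94574103905505 -0.6376792791663228
44.1 -0.619
48.6 -0.667
53.6 -0.647
58.6 -0.631
63.1 -0.667
64.9 -0.645
```

The mark is at about -0.645 rad and the pointer at -0.655, which is under 1 mm apart. Step 1 holds. Next is the ear: fingers shut, pushing along tool +x.

```bash
python3 -m jog '{"offset":[[1.2,3,0],[2.4,6,1],[3.6,8.8,4],[3.6,8.8,8],[3.6,8.8,9]],"rot":[[0,0,0.016],[0,0,0.016],[0,0,0.016],[0,0,0.016],[0,0,0.016]]}' >/dev/null
python3 -m jog '{"offset":[[0,0,0],[0,0,0],[0,0,0]],"rot":[[0,0,0],[0,0,0],[0,0,0]]}' >/dev/null
python3 -c "
from h import *
go(548.9,-23,70,0.55)"
```

```text
t 7.5 p [550.7 -25.1 110.8] yang 0.549 off cm [ 0.29 -0.06  4.08] rot [ 0.003  0.003 -0.001] F [0.1 0.  0.5] w 0.0 q6 -0.69 M [-0.08 -0.07  0.02]
```

```bash
python3 -m jog '{"offset":[[0,0,2],[0,0,4],[0,0,4],[0,0,4],[0.5,0,4]],"rot":[[0,0,0],[0,0,0],[0,0,0],[0,0,0],[0,0,0]]}' >/dev/null
cat > s.py <<'E'
from h import *
o=arm.get_obs();p=np.array(o['eef_pos']);X=R.from_rotvec(o['tcp_rot']).as_matrix();d=p[:2]-AX
t=X[:2,0];n=X[:2,1]; F=np.array(o['wrist_force'])
print('t %.2f z %.1f radial %.1f tang %.1f yang %.4f pos_ang %.4f | Fx(tool) %.1f Fy %.1f Fz %.1f Mz %.2f torque %.2f'%(o['t'],p[2],-d@n,d@t,np.arctan2(n[1],n[0]),np.arctan2(-d[1],-d[0]),F@X[:,0],F@X[:,1],F[2],o['ft_torque'][2],d[0]*F[1]-d[1]*F[0] if 0 else (d[0]*F[1]-d[1]*F[0])/1000))
E
python3 s.py
python3 -m jog '{"offset":[[0.3,0,0],[0.6,0,0],[0.9,0,0]],"rot":[[0,0,0],[0,0,0],[0,0,0]]}' >/dev/null; python3 s.py
```

```text
t 8.00 z 70.5 radial 67.4 tang -28.9 yang 0.5482 pos_ang 0.9536 | Fx(tool) -0.4 Fy -0.0 Fz 0.1 Mz -0.03 torque 0.02
t 8.30 z 68.9 radial 68.3 tang -18.5 yang 0.5492 pos_ang 0.8136 | Fx(tool) -0.4 Fy -0.0 Fz -1.1 Mz 0.01 torque 0.03
```

```bash
python3 -m jog '{"offset":[[0.34,-0.08,0],[0.69,-0.15,0],[1.04,-0.2,0],[1.39,-0.23,0],[1.75,-0.25,0]],"rot":[[0,0,0.05],[0,0,0.1],[0,0,0.15],[0,0,0.2],[0,0,0.25]]}' >/dev/null; python3 s.py
python3 -m jog '{"offset":[[0,0,0],[0,0,0]],"rot":[[0,0,0],[0,0,0]]}' >/dev/null; python3 s.py
python3 -c "
from h import *
snap('top','t4',(185,160,335,250),5.3)"
```

```text
t 8.80 z 68.7 radial 68.2 tang -18.8 yang 0.2971 pos_ang 0.5659 | Fx(tool) -0.7 Fy 1.4 Fz -0.1 Mz -0.00 torque 0.07
t 9.00 z 68.4 radial 68.5 tang -18.5 yang 0.3003 pos_ang 0.5634 | Fx(tool) -0.6 Fy -0.0 Fz -0.1 Mz -0.02 torque 0.04
```

View pics/t4.png

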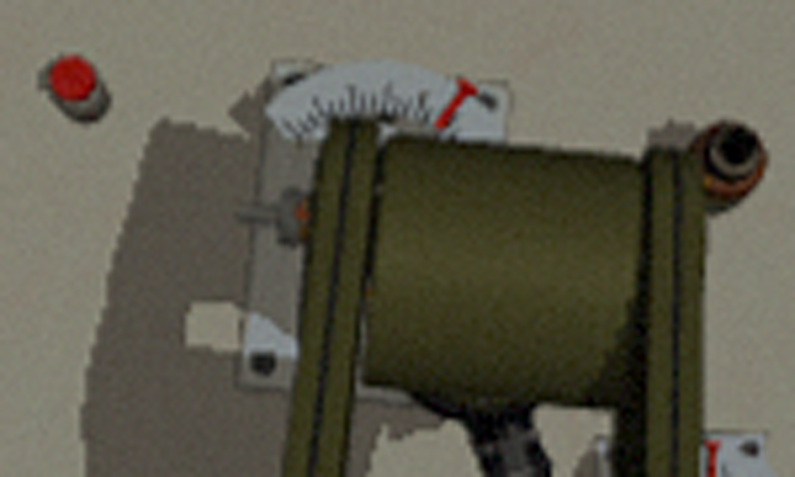

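The arm hides the ear, so I'll go on by force in 0.1 rad steps.

```bash
python3 -m jog '{"offset":[[0.17,-0.04,0],[0.35,-0.08,0],[0.52,-0.12,0],[0.69,-0.15,0],[0.69,-0.15,0]],"rot":[[0,0,0.025],[0,0,0.05],[0,0,0.075],[0,0,0.1],[0,0,0.1]]}' >/dev/null; python3 s.py
```

```text
t 9.55 z 68.3 radial 68.5 tang -18.5 yang 0.1985 pos_ang 0.4624 | Fx(tool) -0.2 Fy -0.5 Fz -0.3 Mz 0.00 torque 0.00
```

```bash
python3 -m jog '{"offset":[[0.17,-0.04,0],[0.35,-0.08,0],[0.52,-0.12,0],[0.69,-0.15,0],[0.69,-0.15,0]],"rot":[[0,0,0.025],[0,0,0.05],[0,0,0.075],[0,0,0.1],[0,0,0.1]]}' >/dev/null; python3 s.py
```

```text
t 10.05 z 68.3 radial 68.5 tang -18.5 yang 0.0984 pos_ang 0.3621 | Fx(tool) -0.4 Fy -0.1 Fz 0.3 Mz 0.02 torque 0.03
```

```bash
python3 -m jog '{"offset":[[0.17,-0.04,0],[0.35,-0.08,0],[0.52,-0.12,0],[0.69,-0.15,0],[0.69,-0.15,0]],"rot":[[0,0,0.025],[0,0,0.05],[0,0,0.075],[0,0,0.1],[0,0,0.1]]}' >/dev/null; python3 s.py
```

```text
t 10.55 z 68.3 radial 68.5 tang -18.5 yang -0.0016 pos_ang 0.2627 | Fx(tool) 0.1 Fy -0.8 Fz 0.1 Mz -0.00 torque -0.02
```

```bash
python3 -c "
from h import *
snap('scene','s3',(200,150,340,255),5.5)"
```

```text
(no output)
```

View pics/s3.png

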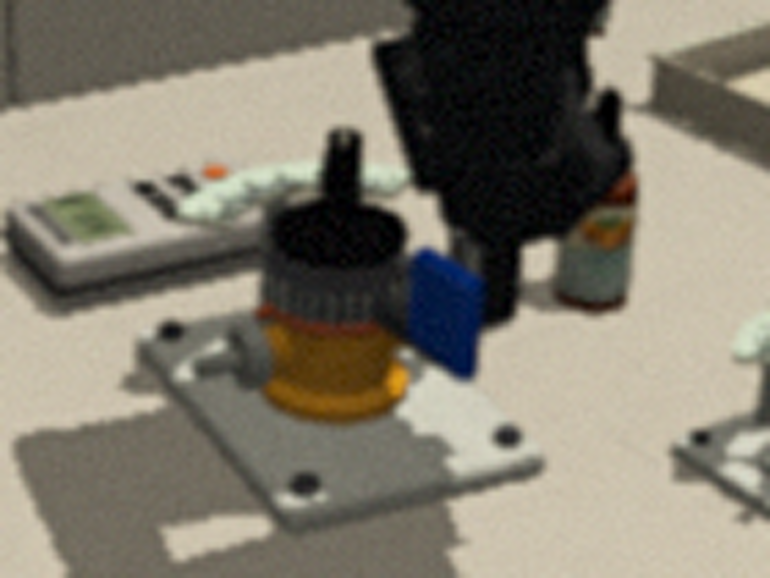

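The scene view shows the ear at about (448,312), ahead of the finger at (500,285), and turning with it. Continuing.

```bash
python3 -m jog '{"offset":[[0.17,-0.04,0],[0.35,-0.08,0],[0.52,-0.12,0],[0.69,-0.15,0],[0.69,-0.15,0]],"rot":[[0,0,0.025],[0,0,0.05],[0,0,0.075],[0,0,0.1],[0,0,0.1]]}' >/dev/null; python3 s.py
```

```text
t 11.10 z 68.3 radial 68.4 tang -18.6 yang -0.1016 pos_ang 0.1637 | Fx(tool) -0.4 Fy -0.4 Fz -0.2 Mz -0.01 torque 0.02
```

```bash
python3 -m jog '{"offset":[[0,0,0]],"rot":[[0,0,0]]}' >/dev/null; python3 s.py
```

```text
t 11.20 z 68.3 radial 68.4 tang -18.6 yang -0.1009 pos_ang 0.1647 | Fx(tool) -0.3 Fy 0.5 Fz 0.3 Mz -0.00 torque 0.03
```

```bash
python3 -m jog '{"offset":[[0.17,-0.04,0],[0.35,-0.08,0],[0.52,-0.12,0],[0.69,-0.15,0],[0.69,-0.15,0]],"rot":[[0,0,0.025],[0,0,0.05],[0,0,0.075],[0,0,0.1],[0,0,0.1]]}' >/dev/null; python3 s.py
```

```text
t 11.70 z 68.4 radial 68.1 tang -20.8 yang -0.2014 pos_ang 0.0946 | Fx(tool) -9.2 Fy 0.7 Fz 1.2 Mz 0.07 torque 0.64
```

```bash
python3 -m jog '{"offset":[[0,0,0]],"rot":[[0,0,0]]}' >/dev/null; python3 s.py
```

```text
t 11.80 z 68.4 radial 68.1 tang -20.8 yang -0.2012 pos_ang 0.0947 | Fx(tool) -8.6 Fy 0.6 Fz 1.0 Mz 0.06 torque 0.60
```

It has bitten, at 0.6 N m. I'll go on in small steps towards about 1.1 N m.

```bash
python3 -m jog '{"offset":[[0.14,-0.03,0],[0.28,-0.07,0],[0.41,-0.1,0],[0.41,-0.1,0],[0.41,-0.1,0]],"rot":[[0,0,0.02],[0,0,0.04],[0,0,0.06],[0,0,0.06],[0,0,0.06]]}' >/dev/null; python3 s.py
```

```text
t 12.30 z 68.3 radial 68.0 tang -21.4 yang -0.2610 pos_ang 0.0442 | Fx(tool) -12.2 Fy 0.7 Fz 2.3 Mz 0.04 torque 0.85
```

```bash
python3 -m jog '{"offset":[[0.14,-0.03,0],[0.28,-0.07,0],[0.28,-0.07,0],[0.28,-0.07,0]],"rot":[[0,0,0.02],[0,0,0.04],[0,0,0.04],[0,0,0.04]]}' >/dev/null; python3 s.py
```

```text
t 12.70 z 68.3 radial 68.0 tang -21.8 yang -0.3008 pos_ang 0.0091 | Fx(tool) -13.8 Fy 1.8 Fz 1.9 Mz 0.05 torque 0.98
```

```bash
python3 -m jog '{"offset":[[0.14,-0.03,0],[0.28,-0.07,0],[0.28,-0.07,0],[0.28,-0.07,0]],"rot":[[0,0,0.02],[0,0,0.04],[0,0,0.04],[0,0,0.04]]}' >/dev/null; python3 s.py
python3 -m jog '{"offset":[[-0.5,0,0],[-1.5,0,0],[-2.5,0,0],[-2.5,0,-2],[-2.5,0,-5]],"rot":[[0,0,0],[0,0,0],[0,0,0],[0,0,0],[0,0,0]]}' >/dev/null; python3 s.py
python3 -m jog '{"offset":[[0,0,-4],[0,0,-8],[0,0,-8]],"rot":[[0,0,0],[0,0,0],[0,0,0]]}' >/dev/null; python3 -c "
from h import *
go(450,-130,200,-0.3)"
```

```text
t 13.10 z 68.2 radial 68.0 tang -22.1 yang -0.3407 pos_ang -0.0263 | Fx(tool) -14.5 Fy 0.6 Fz 2.6 Mz 0.06 torque 1.00
t 13.60 z 116.5 radial 70.3 tang -44.9 yang -0.3421 pos_ang 0.2262 | Fx(tool) 1.0 Fy 1.0 Fz -0.5 Mz -0.03 torque -0.02
t 13.9 p [515.2  20.2 205.7] yang -0.341 off cm [-16.34  -1.12   0.5 ] rot [ 0.012 -0.004 -0.041] F [ 0.  -0.1  0.3] w -0.1 q6 0.28 M [-0.02 -0.04  0.01]
```

```bash
python3 -m jog '{"offset":[[-4,0,0],[-8,0,0],[-12,0,0],[-16,0,0],[-17,0,0]],"rot":[[0,0,0],[0,0,0],[0,0,0],[0,0,0],[0,0,0]]}' >/dev/null
python3 -m jog '{"offset":[[0,0,0],[0,0,0],[0,0,0]],"rot":[[0,0,0],[0,0,0],[0,0,0]]}'
python3 -c "
from h import *
snap('top','t5',(185,160,335,250),5.3)"
```

```text
t: 14.7
eef_pos: [455.0, -138.6, 198.1]
tcp_rot: [-2.564, -1.814, -0.0]
wrist_force: [-1.6, 0.3, 0.1]
gripper_width: 0.2
gripper_force: 0.0
```

View pics/t5.png

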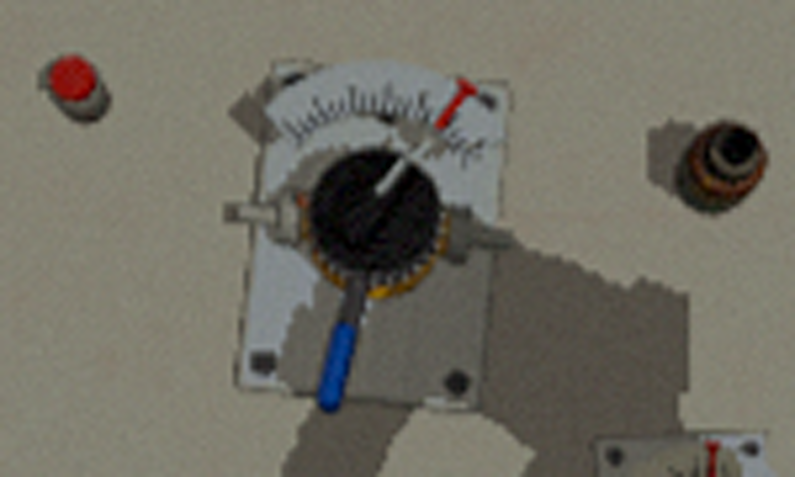

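The pointer still meets the mark at about (438,130). The ear has turned to (336,365), the vial, dropper bottle and valve foot have not moved, and the arm is clear. Handing in.

```bash
python3 -c "
from cell import arm
print(arm.finish_job())"
```

```text
the job is handed in; nothing more can be done
None
```

The job is handed in, with no verdict shown: the pointer is on the red mark, the lock ring was last measured at about 1.0 N m (roughly 0.13 rad past the bite, against a best of 0.15), and the vial and dropper bottle did not move; the flow meter was outside the last picture, but the arm never worked near it.

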